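# Seat and clamp a neck blank under the chip guard

### The job

Set up the neck blank for boring: with a fingertip, push its outer end so that it slides along the channel until the other end is fully home against the steel bushing plate. Then reach down through the cutout in the top of the chip guard and press the toggle clamp's lever fully down, without touching the guard, and withdraw the same way. The blank must not be lifted, and the plane, the tin and the G-clamp stay where they are.

Things in the scene. Friction and masses are not known exactly. Their poses are not given: they have to be found in the camera images.
- station: Boring station, fixed: plywood board 18 mm thick with bed, fence, bushing plate, spindle. Origin at bench level. +y: the way the blank is pushed, to the bushing plate; -x: the side of the clamp lever, facing the robot. Board spans x -165..115, y -100..340 mm. Yaw up to 0.25 rad. Near the blank: fence at x 74..90, up to z 70; guide rail at x 16..26, up to z 46; both end at about y -100.
- stop_face (a point): Point on the face of the steel bushing plate where the centre of the blank's inner end lands when it is home; axes as station. The plate is 90 wide and 60 high, 12 thick.
- blank: Loose mahogany neck blank, a plain bar 45 (x) x 240 (y) x 24 (z) mm, about 0.2 kg, lying in the channel on the bed (34 mm above the bench) with about 1.5 mm play at each side; origin at the centre of its underside, y towards the bushing plate. It starts 15 to 40 mm short of the plate.
- blank_nose (a point): Centre of the blank's inner end face, the one that goes against the bushing plate.
- blank_tail (a point): Centre of the blank's outer end face (45 x 24 mm), 46 mm above the bench, to be pushed along station +y. It stays beyond the edge of the base board, so the space below and behind it down to the bench is free. Sliding takes about 1 to 3 N.
- guard: Chip guard, fixed: grey sheet-steel top with a rectangular cutout, clear sides and clear rear top, corner posts. Origin at the cutout's centre on the top surface, 150 mm above the bench; axes as station. Cutout 95 (x) x 90 (y) mm, its folded edge 9 mm deep; below it only the lever. Outside spans x -68..188, y -75..75 mm. The lever lies up to 14 mm off the cutout's middle in y.
- lever_pivot (a point): Hinge axis of the clamp lever, 75 mm above the bench; the axis runs along station y; axes of the point as station.
- lever_press (a point): Point on the upper side of the lever's black round grip, 75 mm from the hinge axis along the lever and 8 mm off its centre line; moves with the lever. The grip is 16 mm thick and spans 33 to 95 mm from the hinge axis; the lever points to station -x and up, wholly below the guard's top, beneath the cutout.
- clamp_lever (a joint): Lever angle in rad: at 0 it rises 0.70 rad (40 degrees) above level; at 0.65 it is fully down on its stop, 0.05 rad above level. Starts between 0 and 0.15. Takes about 5 to 10 N at the grip; stays where it is left. As it goes down the clamp's arm lowers its rubber pad onto the blank and holds it.
- block_plane: Steel block plane, 150 x 46 mm and about 60 mm high, on the bench beside the board's near right corner; origin at the centre of its sole, long axis x. Bystander.
- tin: Round tin, 148 mm across and 60 mm high, on the bench to the right of the station, beyond the blank's outer end; origin at the centre of its underside. Bystander.
- g_clamp: Black G-clamp lying flat on the base board's near left corner, about 125 x 175 mm, 18 mm high; origin on the board inside it. Bystander.
Mind the look-alikes: they are no part of the job. What is meant by the blank is not pink or turquoise, and is the larger of those in its own colour.

How it is judged:
On the way, in this order (a step that is already met when the one before it is completed fails the run):
1. the blank is pushed home against the bushing plate, the clamp still open (y of blank_nose in the frame of stop_face above -0.003 m and value of joint clamp_lever below 0.3 rad), for 0.2 s.
2. the fingers reach in through the cutout of the guard, the lever not yet down (x of the grasp point in the frame of guard between -0.0475 and 0.0475 m and y of the grasp point in the frame of guard between -0.045 and 0.045 m and z of the grasp point in the frame of guard below -0.005 m and value of joint clamp_lever below 0.58 rad), for 0.05 s.
3. the lever is pressed fully down (value of joint clamp_lever above 0.61 rad), for 0.2 s.
At the end, for the whole second after the job is handed in: The lever is down to within 0.04 rad of its stop (0.61 or more), and the blank lies flat on the bed, at rest, with its inner end within 3 mm of the bushing plate. The gripper is withdrawn above the guard's top (grasp point 10 mm or more above it) (value of joint clamp_lever above 0.61 rad and y of blank_nose in the frame of stop_face above -0.003 m and z of blank_nose in the frame of stop_face between -0.004 and 0.004 m and linear speed of blank below 0.01 m/s and z of the grasp point in the frame of guard above 0.01 m); the robot touches nothing.
It fails at once if the guard is touched (contact force between guard and anything else above 0.5 N).
It fails at once if the blank is lifted or tipped (12 mm or 0.12 rad) (z of blank in the frame of station above 0.046 m or angle between blank's own z axis and vertical above 0.12 rad).
It fails at once if the plane, the tin or the G-clamp is shifted by more than 15 mm (distance of any of block_plane, tin, g_clamp from where it was at the start of the episode above 0.015 m).
It also fails if it takes over 48 s, if anything falls off the work surface, if the arm or the gripper's body presses on something with over 40 N, if the wrist force passes 120 N, or if a joint passes its speed limit or range.

### The arm

A 7-joint arm with a two-finger parallel gripper is mounted at the origin on the work surface. World frame = base frame: x ahead of the robot, y to its left, z up, the work surface at z = 0. Lengths are in m, angles in rad, forces in N, time in s.
With the tool pointing down it reaches from about 0.425 to 0.925 m from the base axis. Payload 6.8 kg.
Tool frame: the origin (TCP) lies on the centre line of the jaws, within the pads' length; the fingertips stand 11 mm ahead of it and the grasp point (between the pads) lies 8 mm behind it; z points along the fingers, y is the direction in which the jaws open and shut (so a half turn about z gives the same grasp; the last joint's range is limited). The gripper opens to 85 mm and grips with 20 to 120 N. Pads are 22 mm wide; open, the fingers measure 114 mm over their backs; the gripper's body (76 mm by 85 mm) begins 54 mm behind the grasp point. The pads swing forward as they close: fully open they stand 13 mm farther back than shut.
Start: joints at [1.221, 0.477, 0.022, 1.555, -0.011, 1.109, -0.083], TCP at [0.162, -0.655, 0.242] pointing down, gripper open.
Joint ranges: [-2.96, 2.96], [-0.34, 2.1], [-1.41, 1.46], [0.24, 2.44], [-1.37, 4.51], [0.17, 1.92], [-2.96, 2.96]. Speed limits (rad/s): [2.39, 2.39, 3.14, 3.14, 3.14, 3.14, 3.14].

### API

Orientations are given as a rotation vector (axis times angle).
In Python, from bench import r gives the robot as it stands.
- The arm moves only by the tool send_rows, never from a script. Its argument "deltas" is a list of rows, each a list of 7 numbers: the opening, from 0 (shut) to 1 (fully open), then the shift along the tool's x, y, z as a fraction of full scale, then the turn, a rotation vector about the tool's x, y, z as a fraction of full scale. In form: [[hand, x, y, z, ax, ay, az], ...]. A call has 1 to 20 rows; each row is the pose to reach, as a shift and turn from the pose commanded when the call began, along the tool's axes at that moment, turning the shorter way round; what a row does not reach only later rows make up. Full scale, the value 1, is 150 mm for a shift and 180 degrees for a turn. A row lasts 1/12 s, in which the tool goes at most 41.7 mm and 7.16 degrees, less where a joint would pass 70% of its speed; a pose out of reach is approached as far as the arm can. A call with a number of a shift or a turn outside -1 to 1 is refused whole. A call with a gripper value outside its range is refused whole. The fingers move at their own pace and stop on an object; "squeeze" is the grip in N (left out, the last holds). Time passes only in rows, so rows that repeat a pose let the fingers close. It gives the time, the measured TCP pose, the force and the opening at its end, in the units of the state.
- r.get_obs(): the state, without advancing time (a new reading comes with each control period).
- r.grab_frame(name): name is "side" or "top" or "wrist"; returns a dict with "pixels" (400x640x3 uint8, red, green, blue), "camera_matrix" (3x3 intrinsics, pixels), "rvec" (rotation vector, rad) and "tvec" (3), from world to camera coordinates, as OpenCV has them. Camera axes: x right, y down, z forward; pixel columns grow to the right and rows downward; lengths in m; the calibration is good to about 2 mm. The wrist camera is an equidistant fisheye: a pixel r from the principal point sees the ray r / f radians off the axis. A picture is of the moment at which its call begins. There is no depth.
- r.hand_in(): hands the job in, once; it reports no verdict.
The state is a dict: "clock": time; "joints": joint angles; "qvel": joint speeds; "tau": joint torques, N m; "tcp_pos": TCP position; "orientation": TCP orientation; "contact_force": force on the tool from outside, world axes, zero at the start; "moment": the same for the moment, N m; "grip_width": finger opening in m.
Only numpy, scipy, OpenCV 4.12 (cv2) and the standard library are available. Lean on these libraries where they do the work, as an engineer would, in place of code of your own. Each camera call takes 0.05 s, during which the arm holds its last target. There are 200 camera calls.

## Working session

There is one attempt and no reset: what is moved stays moved. The work goes in short steps, Python scripts to look and compute and a tool call to move; the robot and the scene stay as the last step left them, time stands still between calls to the robot, and variables do not carry over. Pictures are saved under pics/ and viewed, about 8 in all and at most 12, crops included, and the job is handed in when it is done.

Besides the shell and the picture viewer there is one more tool, called after "Emit:" as name(argument=value, ...) on one line, values as JSON. send_rows: Moves the arm, as the interface text tells. Shift numbers are shares of 150 mm and turn numbers shares of 180 degrees, none past 1 either way. Its arguments: {"type":"object","properties":{"deltas":{"type":"array","items":{"type":"array","items":{"type":"number"}}},"squeeze":{"type":"number"}},"required":["deltas"]}

```bash
mkdir -p pics
cat > h.py <<'E'
import numpy as np,cv2,pickle
from bench import r
def shot(n,f):
    d=r.grab_frame(n); cv2.imwrite(f'pics/{f}.png',d['pixels'][:,:,::-1]); pickle.dump(d,open(f'pics/{f}.pkl','wb')); return d
def load(f): return pickle.load(open(f'pics/{f}.pkl','rb'))
def proj(d,P): return cv2.projectPoints(np.array(P,float).reshape(-1,3),np.array(d['rvec']),np.array(d['tvec']),np.array(d['camera_matrix']),None)[0].reshape(-1,2)
def atz(d,uv,z):
    K=np.array(d['camera_matrix']);R=cv2.Rodrigues(np.array(d['rvec'],float))[0];t=np.array(d['tvec'],float).ravel()
    c=-R.T@t; w=R.T@np.linalg.inv(K)@np.array([uv[0],uv[1],1.]); return c+w*(z-c[2])/w[2]
E
python3 - <<'E'
from h import *
for n in('top','side'):
    d=shot(n,n+'0'); print(n,d['camera_matrix'],d['rvec'],d['tvec'])
    print(-cv2.Rodrigues(np.array(d['rvec'],float))[0].T@np.array(d['tvec']).ravel())
print(r.get_obs())
E
```

```text
top [[439.11900058   0.         320.46199808]
 [  0.         439.11900058 199.73632883]
 [  0.           0.           1.        ]] [ 2.1868057  -2.20711988  0.04268605] [-1.17972005e-03  4.97219300e-01  1.48183114e+00]
[ 0.43198284 -0.0126717   1.50209261]
side [[462.73191812   0.         320.74003357]
 [  0.         462.73191812 202.15361994]
 [  0.           0.           1.        ]] [ 0.87941366 -2.33011882  1.2510758 ] [0.35848837 0.30820499 1.0810259 ]
[-0.23383234  0.77845628  0.8552482 ]
{'clock': 0.1, 'joints': array([ 1.220883  ,  0.47778606,  0.02233668,  1.55630131, -0.01151021,
        1.10928472, -0.08311754]), 'qvel': array([ 5.93474679e-04, -1.21256133e-04, -9.62324942e-04, -2.46059742e-03,
        5.33645401e-06,  1.84754959e-03, -1.03142400e-05]), 'tau': array([ 5.01525152e-03, -5.97765577e+01,  1.61397178e+00, -2.81957567e+01,
        1.28552175e-02,  5.05752687e-03, -2.02732167e-05]), 'tcp_pos': array([ 0.16152019, -0.65488653,  0.24139843]), 'orientation': array([-3.11704661e+00, -3.78724891e-01,  4.83064167e-04]), 'contact_force': array([-0.33898794,  0.00582964, -0.31036969]), 'moment': array([-0.04642076,  0.00080168,  0.00517009]), 'grip_width': 0.08570408128127938}
```

View pics/top0.png

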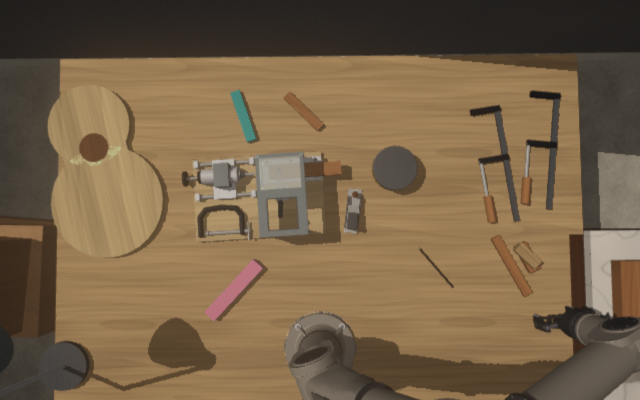

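View pics/side0.png

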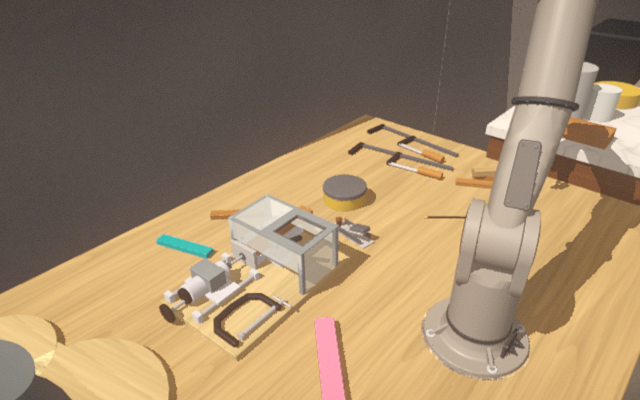

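The top view shows the station with the guard at (282,195). The blank's tail sticks out right at (341,168), the tin is at (395,168), the plane at (353,212), and the G-clamp at (222,222). Blank candidates:
- Brown bar in the channel at (330,168).
- Loose brown bar at (304,111).
- Brown bar at (511,265).
- Pink bar at (235,290) and turquoise bar at (243,116), which the task excludes.

Only the one in the channel, under the guard, fits the description. I'll confirm it in a crop.

Run:
```python
from h import *
a=load('top0')['pixels'][130:250,180:380,::-1]; 
cv2.imwrite('pics/c1.png',cv2.resize(a,(800,480),interpolation=cv2.INTER_CUBIC))
a=load('side0')['pixels'][180:330,210:390,::-1]
cv2.imwrite('pics/c2.png',cv2.resize(a,(720,600),interpolation=cv2.INTER_CUBIC))
```

```text
(no output)
```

View pics/c1.png

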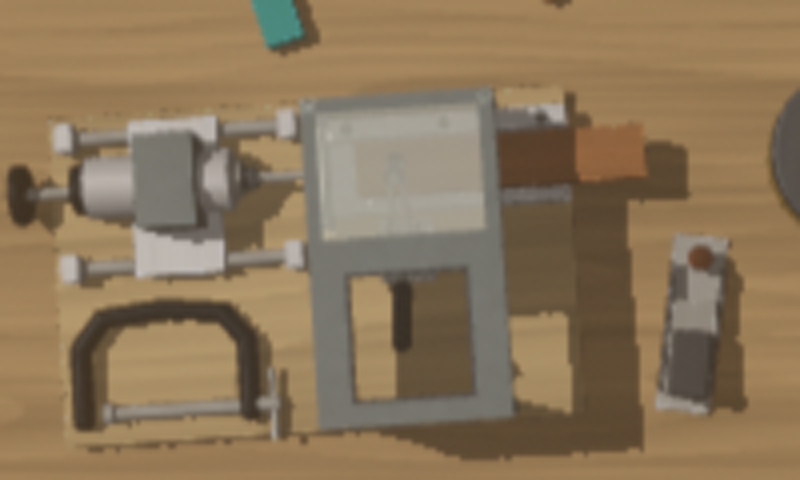

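View pics/c2.png

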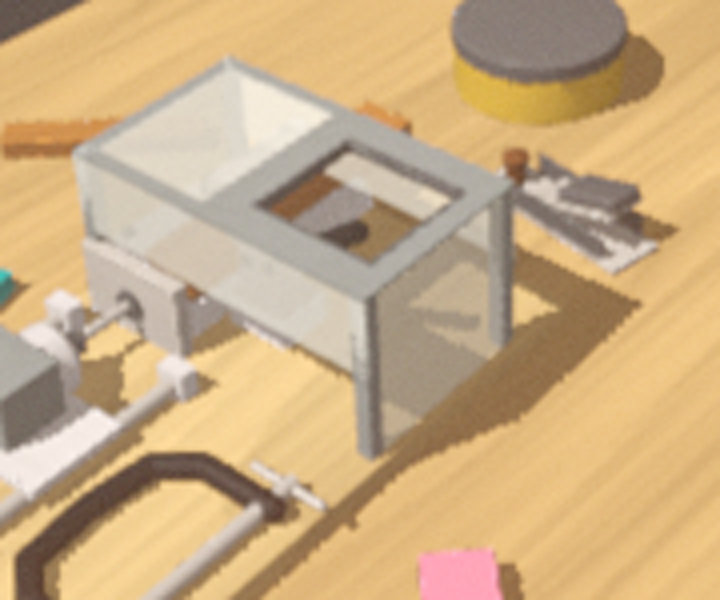

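The crops confirm it: the blank sits in the channel, with its tail end edge at crop (645,123..178). The guard corners and cutout are clear, and the black grip is seen through the cutout at crop (402,280..350). Now I'll compute positions.

Run:
```python
from h import *
from scipy.optimize import least_squares
d=load('top0')
uv=lambda p:(p[0]/4+180-.375,p[1]/4+130-.375)
G=[(188,75),(188,-75),(-68,-75),(-68,75),(47.5,45),(47.5,-45),(-47.5,-45),(-47.5,45)]
C=[(301,102),(493,89),(513,415),(319,430),(345,277),(467,266),(475,392),(354,404)]
W=np.array([atz(d,uv(c),.15)[:2] for c in C])
G=np.array(G)/1e3
f=lambda p:(G@np.array([[np.cos(p[2]),np.sin(p[2])],[-np.sin(p[2]),np.cos(p[2])]])+p[:2]-W).ravel()
s=least_squares(f,[.43,.1,0]); p=s.x; print('guard',p,(s.fun*1e3).round(1).reshape(-1,2).tolist())
ex=np.array([np.cos(p[2]),np.sin(p[2])]);ey=np.array([-ex[1],ex[0]])
for n,c,z in[('tailtopR',(645,123),.058),('tailtopL',(645,178),.058),('grip end',(402,350),.13),('grip in',(402,285),.105),('planeL',(672,236),.03),('planeR',(665,405),.03),('boardcorner',(572,413),.018),('railend',(572,193),.046),('tin',(860,155),.06),('bushing',(300,150),.06)]:
    w=atz(d,uv(c),z)[:2]; print(n,w.round(4),'guardframe',(w-p[:2])@ex.round(4),(w-p[:2])@ey)
```

```text
guard [0.44992306 0.11140443 0.05746083] [[2.0, 1.6], [1.9, 0.6], [-1.7, -0.6], [-0.1, 0.0], [-0.6, -2.9], [-3.0, 1.4], [-0.8, 1.5], [2.4, -1.7]]
tailtopR [ 0.6247 -0.0746] guardframe 0.1637629030878486 -0.1957584332016721
tailtopL [ 0.5791 -0.0741] guardframe 0.11828357236408925 -0.19263231708153905
grip end [0.4388 0.1202] guardframe -0.01061161578220973 0.009386314665480702
grip in [0.4906 0.1223] guardframe 0.04127627629646661 0.00856008725826011
planeL [ 0.5328 -0.0974] guardframe 0.07079454758237694 -0.21324705906403815
planeR [ 0.3913 -0.0899] guardframe -0.07005508594039264 -0.1976057818957107
boardcorner [ 0.385  -0.0121] guardframe -0.07193231541457464 -0.11955154232085423
railend [ 0.5684 -0.0138] guardframe 0.11105537729943034 -0.13179909804746015
tin [ 0.5962 -0.2513] guardframe 0.12518253828689951 -0.37049228258533756
bushing [0.6048 0.2103] guardframe 0.160290458675064 0.08983256716993074
```

Guard centre is (0.450,0.1115) with yaw 0.0575, the tail is at about (0.602,-0.0745,0.046), and the lever sits about +9 mm in guard y. Next I'll shut the hand and travel to a point behind the tail.

Emit:
send_rows(deltas=[[0,0.93,-0.69,0,0,0,0],[0,0.93,-0.69,0,0,0,0],[0,0.93,-0.69,0,0,0,0],[0,0.93,-0.69,0,0,0,0],[0,0.93,-0.69,0,0,0,0],[0,0.93,-0.69,0,0,0,0],[0,0.93,-0.69,0,0,0,0]])

```text
clock: 0.68
tcp_pos: [0.2724, -0.5213, 0.2422]
orientation: [-3.118, -0.381, 0.001]
contact_force: [-1.0, -0.7, -0.3]
grip_width: 0.0008
```

Emit:
send_rows(deltas=[[0,0.93,-0.69,0,0,0,0],[0,0.93,-0.69,0,0,0,0],[0,0.93,-0.69,0,0,0,0],[0,0.93,-0.69,0,0,0,0],[0,0.93,-0.69,0,0,0,0],[0,0.93,-0.69,0,0,0,0],[0,0.93,-0.69,0,0,0,0]])

```text
clock: 1.27
tcp_pos: [0.3821, -0.389, 0.2422]
orientation: [3.118, 0.377, -0.001]
contact_force: [-1.1, -0.4, -0.1]
grip_width: -0.0001
```

Emit:
send_rows(deltas=[[0,0.93,-0.69,0,0,0,0],[0,0.93,-0.69,0,0,0,0],[0,0.93,-0.69,0,0,0,0],[0,0.93,-0.69,0,0,0,0],[0,0.93,-0.69,0,0,0,0],[0,0.93,-0.69,0,0,0,0],[0,0.93,-0.69,0,0,0,0]])

```text
clock: 1.85
tcp_pos: [0.4927, -0.2561, 0.242]
orientation: [3.118, 0.375, -0.002]
contact_force: [-0.2, -0.1, -0.9]
grip_width: 0.0001
```

Emit:
send_rows(deltas=[[0,0.9,-0.65,0,0,0,0.059],[0,0.9,-0.65,0,0,0,0.059],[0,0.9,-0.65,0,0,0,0.059],[0,0.9,-0.65,0,0,0,0.059],[0,0.9,-0.65,0,0,0,0.059],[0,0.9,-0.65,0,0,0,0.059],[0,0.9,-0.65,0,0,0,0.059]])

```text
clock: 2.43
tcp_pos: [0.6004, -0.1301, 0.2418]
orientation: [3.139, 0.083, -0.002]
contact_force: [-0.8, -0.6, 0.0]
grip_width: 0.0
```

Run:
```python
from h import *
d=shot('wrist','w0');print(d['camera_matrix'],d['rvec'],d['tvec'])
o=r.get_obs();print(o['tcp_pos'],o['orientation'])
```

```text
[[309.70691629   0.         314.70034403]
 [  0.         309.70691629 203.21193786]
 [  0.           0.           1.        ]] [-2.09586057  1.98721955  0.3213217 ] [-0.16224578  0.52158669  0.56684034]
[ 0.60005518 -0.13061937  0.2419227 ] [ 3.13884331e+00  8.10291899e-02 -2.18460119e-03]
```

View pics/w0.png

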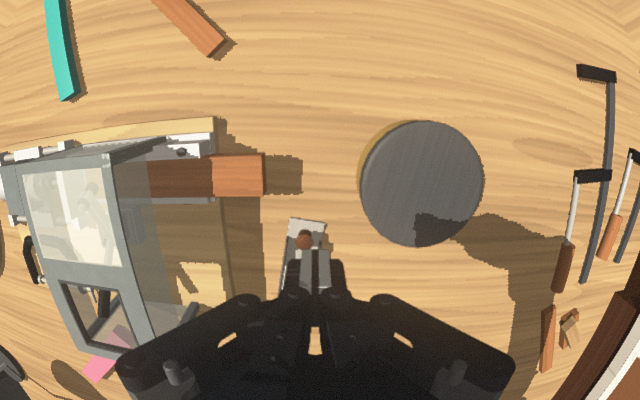

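The wrist view shows the tail end at (264,153..194), with the tin and plane clear of the push path. The shut gripper's knuckles spread wide at (245,300) and (385,300). I'll measure both the tail and the knuckles.

```bash
cat >> h.py <<'E'
def fray(d,uv):
    K=np.array(d['camera_matrix']);R=cv2.Rodrigues(np.array(d['rvec'],float))[0];t=np.array(d['tvec'],float).ravel()
    x=(np.array(uv,float)-K[:2,2])/K[0,0];a=np.hypot(*x);w=np.r_[x/a*np.sin(a),np.cos(a)]
    return -R.T@t,R.T@w
def fz(d,uv,z):
    c,w=fray(d,uv); return c+w*(z-c[2])/w[2]
E
python3 - <<'E'
from h import *
d=load('w0');o=r.get_obs();T=cv2.Rodrigues(o['orientation'])[0]
for p in[(264,153),(264,194)]: print('tail',fz(d,p,.058))
for p in[(235,140),(216,197)]: print('..',fz(d,p,.058))
print('tin left',fz(d,(360,183),.06))
c,_=fray(d,(0,0.)); print('cam in tool',T.T@(c-o['tcp_pos']))
for p in[(316,262),(290,268),(345,268),(262,297),(370,297),(245,295),(387,295),(120,360),(510,360)]:
  for X in (11,0):
    c,w=fray(d,p);C=T.T@(c-o['tcp_pos']);w=T.T@w;print(p,X,((C+w*(X/1e3-C[0])/w[0])*1e3).round(1))
E
```

```text
tail [ 0.62900899 -0.07620628  0.058     ]
tail [ 0.58470771 -0.07670789  0.058     ]
.. [ 0.64181886 -0.04521165  0.058     ]
.. [ 0.57866302 -0.02262288  0.058     ]
tin left [ 0.60272122 -0.17764     0.06      ]
cam in tool [ 0.08217118 -0.00113007 -0.13050048]
(316, 262) 11 [11.  -0.3 -3.7]
(316, 262) 0 [ 0.  -0.2 15.9]
(290, 268) 11 [ 11.  -12.1  -9.4]
(290, 268) 0 [  0.  -13.7   9.3]
(345, 268) 11 [11.  12.8 -9.4]
(345, 268) 0 [ 0.  14.9  9.3]
(262, 297) 11 [ 11.  -21.4 -32.4]
(262, 297) 0 [  0.  -24.6 -17.2]
(370, 297) 11 [ 11.   20.6 -32.4]
(370, 297) 0 [  0.   24.  -17.2]
(245, 295) 11 [ 11.  -28.4 -31.5]
(245, 295) 0 [  0.  -32.6 -16.2]
(387, 295) 11 [ 11.   27.6 -31.5]
(387, 295) 0 [  0.   32.1 -16.2]
(120, 360) 11 [ 11.  -62.6 -74.3]
(120, 360) 0 [  0.  -72.1 -65.6]
(510, 360) 11 [ 11.   61.1 -74.2]
(510, 360) 0 [  0.   70.7 -65.5]
```

The tail agrees to about 5 mm, at roughly (0.605,-0.0755). The knuckle width matters for the cutout: about ±45 mm at full depth. I'll enter diagonally and measure the cutout closely later. Now I'll descend behind the tail.

Emit:
send_rows(deltas=[[0,0.05,0,0.25,0,0,0],[0,0.05,0,0.5,0,0,0],[0,0.05,0,0.65,0,0,0],[0,0.05,0,0.65,0,0,0],[0,0.05,0,0.65,0,0,0]], squeeze=60)

```text
clock: 2.9
tcp_pos: [0.6073, -0.1289, 0.1442]
orientation: [3.14, 0.083, -0.004]
contact_force: [-0.1, 0.7, 0.9]
grip_width: 0.0002
```

Emit:
send_rows(deltas=[[0,0,0,0.2,0,0,0],[0,0,0,0.4,0,0,0],[0,0,0,0.55,0,0,0],[0,0,0,0.64,0,0,0],[0,0,0,0.64,0,0,0],[0,0,0,0.64,0,0,0]])

```text
clock: 3.4
tcp_pos: [0.6097, -0.1271, 0.0502]
orientation: [3.14, 0.087, 0.003]
contact_force: [-0.3, 0.2, -0.1]
grip_width: -0.0
```

Emit:
send_rows(deltas=[[0,0,-0.05,0,0,0,0],[0,0,-0.1,0,0,0,0],[0,0,-0.15,0,0,0,0],[0,0,-0.18,0,0,0,0],[0,0,-0.21,0,0,0,0],[0,0,-0.24,0,0,0,0],[0,0,-0.27,0,0,0,0],[0,0,-0.3,0,0,0,0],[0,0,-0.33,0,0,0,0],[0,0,-0.33,0,0,0,0]])

```text
clock: 4.23
tcp_pos: [0.6062, -0.0759, 0.0489]
orientation: [-3.14, -0.09, -0.001]
contact_force: [0.1, 0.7, 0.3]
grip_width: 0.0
```

Emit:
send_rows(deltas=[[0,0,-0.015,0,0,0,0],[0,0,-0.03,0,0,0,0],[0,0,-0.045,0,0,0,0],[0,0,-0.06,0,0,0,0]])

```text
clock: 4.57
tcp_pos: [0.6056, -0.0681, 0.0488]
orientation: [3.14, 0.088, 0.0]
contact_force: [-0.4, -2.0, 1.7]
grip_width: -0.0001
```

Emit:
send_rows(deltas=[[0,0,-0.015,0,0,0,0],[0,0,-0.03,0,0,0,0],[0,0,-0.045,0,0,0,0],[0,0,-0.06,0,0,0,0]])

```text
clock: 4.9
tcp_pos: [0.6051, -0.0642, 0.0489]
orientation: [3.135, 0.083, 0.0]
contact_force: [1.3, -17.3, 1.1]
grip_width: -0.0001
```

The force jumped to 17 N after roughly 25 mm of travel, so the blank looks home. I'll hold to confirm it no longer moves, then back off and lift.

Emit:
send_rows(deltas=[[0,0,-0.02,0,0,0,0],[0,0,-0.02,0,0,0,0],[0,0,-0.02,0,0,0,0],[0,0,-0.02,0,0,0,0]])

```text
clock: 5.23
tcp_pos: [0.6049, -0.0642, 0.049]
orientation: [3.132, 0.079, 0.0]
contact_force: [1.1, -17.9, 1.9]
grip_width: -0.0001
```

Emit:
send_rows(deltas=[[0,0,0.05,0,0,0,0],[0,0,0.15,0,0,0,0],[0,0,0.25,0,0,0,0],[0,0,0.25,0,0,0,0],[0,0,0.25,-0.25,0,0,0],[0,0,0.25,-0.5,0,0,0],[0,0,0.25,-0.75,0,0,0],[0,0,0.25,-1,0,0,0],[0,0,0.25,-1,0,0,0]])

```text
clock: 5.98
tcp_pos: [0.6113, -0.0915, 0.2068]
orientation: [3.14, 0.091, 0.02]
contact_force: [2.1, -0.5, 1.6]
grip_width: -0.0001
```

Emit:
send_rows(deltas=[[0,-0.1,-0.1,-0.25,0,0,0],[0,-0.3,-0.3,-0.4,0,0,0],[0,-0.5,-0.5,-0.4,0,0,0],[0,-0.7,-0.7,-0.4,0,0,0],[0,-0.7,-0.7,-0.4,0,0,0],[0,-0.7,-0.7,-0.4,0,0,0]])

```text
clock: 6.48
tcp_pos: [0.4938, 0.0094, 0.2589]
orientation: [-3.139, -0.098, 0.001]
contact_force: [-0.6, -1.1, -0.1]
grip_width: -0.0001
```

Emit:
send_rows(deltas=[[0,-0.1,-0.2,0,0,0,-0.035],[0,-0.2,-0.45,0,0,0,-0.07],[0,-0.25,-0.7,0,0,0,-0.11],[0,-0.25,-0.7,0,0,0,-0.15],[0,-0.25,-0.7,0,0,0,-0.19],[0,-0.25,-0.7,0,0,0,-0.23],[0,-0.25,-0.7,0,0,0,-0.267],[0,-0.25,-0.7,0,0,0,-0.267],[0,-0.25,-0.7,0,0,0,-0.267],[0,-0.25,-0.7,0,0,0,-0.267]])

```text
clock: 7.32
tcp_pos: [0.4531, 0.1082, 0.2585]
orientation: [-2.834, -1.354, 0.0]
contact_force: [-0.1, -0.1, -0.9]
grip_width: 0.0002
```

Run:
```python
from h import *
d=shot('wrist','w1')
o=r.get_obs();print(o['tcp_pos'],o['orientation'],o['joints'])
np.save('pics/o1.npy',np.r_[o['tcp_pos'],o['orientation']])
G=[(188,75),(188,-75),(-68,-75),(-68,75),(47.5,45),(47.5,-45),(-47.5,-45),(-47.5,45)]
t=.0575
K=d['camera_matrix'];R=cv2.Rodrigues(np.array(d['rvec'],float))[0];tv=np.array(d['tvec']).ravel()
for g in G:
    x,y=np.array(g)/1e3; P=R@[.45+x*np.cos(t)-y*np.sin(t),.1115+x*np.sin(t)+y*np.cos(t),.15]+tv
    n=np.hypot(P[0],P[1]);a=np.arctan2(n,P[2])*K[0][0];print(g,(P[:2]/n*a+np.array([K[0][2],K[1][2]])).round())
```

```text
[0.45305937 0.1082345  0.2586036 ] [-2.83393967e+00 -1.35525867e+00  3.03600498e-04] [ 0.06510313  0.14566903 -0.47210293  1.99087057  0.07713363  1.02232852
 -1.12163336]
(188, 75) [421. -12.]
(188, -75) [521. 130.]
(-68, -75) [310. 305.]
(-68, 75) [191. 194.]
(47.5, 45) [315. 124.]
(47.5, -45) [388. 207.]
(-47.5, -45) [304. 274.]
(-47.5, 45) [231. 203.]
```

View pics/w1.png

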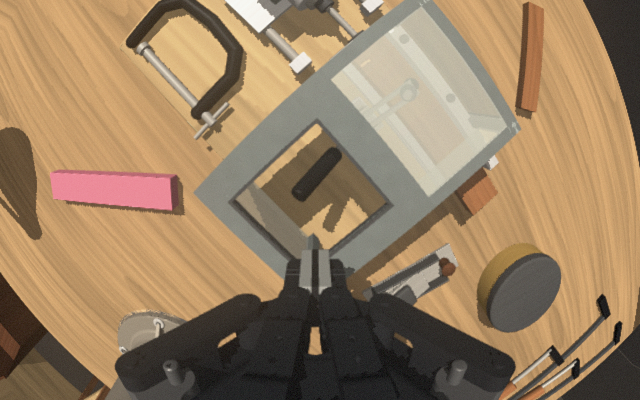

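The wrist view shows the cutout corners at about (317,119), (388,203) and (231,201), with the fourth hidden by the fingers. The lever grip runs from (298,192) to (337,155). I'll enlarge it to get precise corners.

Run:
```python
from h import *
a=load('w1')['pixels'][100:300,190:430,::-1]
cv2.imwrite('pics/c3.png',cv2.resize(a,(720,600),interpolation=cv2.INTER_CUBIC))
```

```text
(no output)
```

View pics/c3.png

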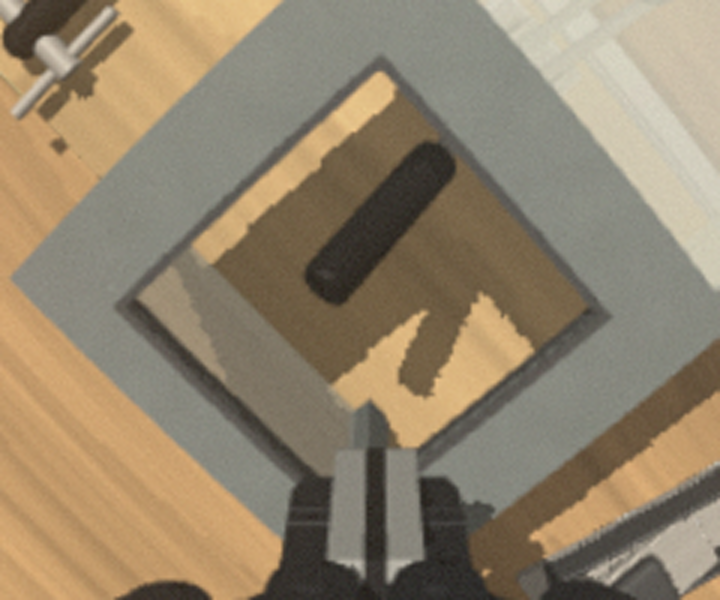

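Run:
```python
from h import *
from scipy.optimize import least_squares
d=load('w1');o=np.load('pics/o1.npy');T=cv2.Rodrigues(o[3:])[0]
uv=lambda p:(p[0]/3+190-.33,p[1]/3+100-.33)
C=[(382,55),(610,315),(118,305),(12,277)];G=np.array([(47.5,45),(47.5,-45),(-47.5,45),(-68,75)])/1e3
W=np.array([fz(d,uv(c),.15)[:2] for c in C])
E1=fz(d,uv((275,482)),.15)[:2];E2=fz(d,uv((480,448)),.15)[:2]
def res(p):
    Rm=np.array([[np.cos(p[2]),-np.sin(p[2])],[np.sin(p[2]),np.cos(p[2])]])
    L=lambda w:(w-p[:2])@Rm
    return np.r_[(np.array([L(w) for w in W])-G).ravel(),L(E1)[0]+.0475,L(E2)[1]+.045]
s=least_squares(res,[.45,.11,.06]);p=s.x;print(p,(s.fun*1e3).round(1))
Rm=np.array([[np.cos(p[2]),-np.sin(p[2])],[np.sin(p[2]),np.cos(p[2])]])
for n,c in[('end',(325,285)),('in',(433,160))]:
  for z in(.10,.115,.13): print(n,z,((fz(d,uv(c),z)[:2]-p[:2])@Rm*1e3).round(1))
print('tcp in guard',((o[:2]-p[:2])@Rm*1e3).round(1),'tool y dir(guard deg)',np.degrees(np.arctan2(T[1,1],T[0,1])-p[2]))
for c in[(370,403),(333,450),(416,450),(330,560),(425,560),(290,500),(468,500),(290,480),(460,480)]:
  q,w=fray(d,uv(c));q=T.T@(q-o[:3]);w=T.T@w
  print(c,[((q+w*(X/1e3-q[0])/w[0])*1e3).round(1).tolist() for X in(11,0)])
```

```text
[0.45124316 0.11041016 0.04612429] [ 2.7  4.4  3.9  0.  -1.5  2.9  1.2 -0.2 -6.3 -7.2]
end 0.1 [-14.    4.2]
end 0.115 [-10.4   7. ]
end 0.13 [-6.7  9.9]
in 0.1 [39.1 12.1]
in 0.115 [40.  14.5]
in 0.13 [40.8 16.9]
tcp in guard [ 1.7 -2.3] tool y dir(guard deg) -41.52621250935344
(370, 403) [[11.0, -0.7, 28.0], [0.0, -0.8, 52.5]]
(333, 450) [[11.0, -6.8, 8.6], [0.0, -7.9, 30.2]]
(416, 450) [[11.0, 7.1, 8.6], [0.0, 8.2, 30.2]]
(330, 560) [[11.0, -5.9, -24.5], [0.0, -6.9, -8.1]]
(425, 560) [[11.0, 7.0, -24.5], [0.0, 8.1, -8.2]]
(290, 500) [[11.0, -12.7, -8.2], [0.0, -14.7, 10.7]]
(468, 500) [[11.0, 14.3, -8.3], [0.0, 16.5, 10.6]]
(290, 480) [[11.0, -13.2, -1.9], [0.0, -15.3, 18.0]]
(460, 480) [[11.0, 13.6, -1.9], [-0.0, 15.7, 18.0]]
```

The fit residuals of 6–7 mm come from badly picked lower edges. I'll rectify the picture to the guard-top plane and read the edges there.

```bash
cat >> h.py <<'E'
def rect(d,p,z,xs,ys):
    "rows: guard x descending, cols: guard y descending (as top view)"
    K=np.array(d['camera_matrix']);R=cv2.Rodrigues(np.array(d['rvec'],float))[0];t=np.array(d['tvec'],float).ravel()
    X,Y=np.meshgrid(xs,ys,indexing='ij');c,s=np.cos(p[2]),np.sin(p[2])
    P=np.stack([p[0]+X*c-Y*s,p[1]+X*s+Y*c,z+0*X],-1)@R.T+t
    n=np.hypot(P[...,0],P[...,1]);a=np.arctan2(n,P[...,2])*K[0,0]/n
    return cv2.remap(d['pixels'],(P[...,0]*a+K[0,2]).astype('f4'),(P[...,1]*a+K[1,2]).astype('f4'),cv2.INTER_CUBIC)
E
python3 - <<'E'
from h import *
d=load('w1');p=[.4512,.1104,.0575]
xs=np.arange(.07,-.0701,-.00025);ys=np.arange(.08,-.0801,-.00025)
im=rect(d,p,.15,xs,ys)[:,:,::-1].copy()
m=lambda x,y:(int((.08-y)/.00025),int((.07-x)/.00025))
cv2.rectangle(im,m(.0475,.045),m(-.0475,-.045),(0,0,255),1)
cv2.imwrite('pics/r1.png',im);print(im.shape)
E
```

```text
(561, 641, 3)
```

View pics/r1.png

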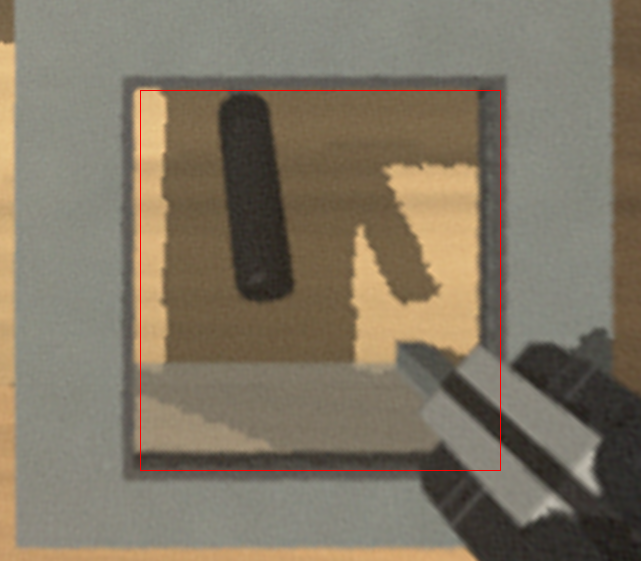

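Rectified, the cutout's dark rim spans cols 123..506 and rows 76..479. Its clear inside is 95 x 90 as described, and it is centred about (+0.6,+1.4) mm from my guess with yaw 0.0575. The lever axis is at about y +9.5. I'll fine-align and descend in stages.

Emit:
send_rows(deltas=[[0,0.016,-0.028,0.15,0,0,0],[0,0.016,-0.028,0.35,0,0,0],[0,0.016,-0.028,0.55,0,0,0],[0,0.016,-0.028,0.62,0,0,0],[0,0.016,-0.028,0.62,0,0,0],[0,0.016,-0.028,0.62,0,0,0],[0,0.016,-0.028,0.62,0,0,0]])

```text
clock: 7.95
tcp_pos: [0.4522, 0.1133, 0.1673]
orientation: [2.832, 1.359, 0.004]
contact_force: [1.2, 0.6, -0.5]
grip_width: -0.0002
```

Emit:
send_rows(deltas=[[0,0,0,0.03,0,0,0],[0,0,0,0.06,0,0,0],[0,0,0,0.09,0,0,0],[0,0,0,0.12,0,0,0],[0,0,0,0.15,0,0,0],[0,0,0,0.18,0,0,0],[0,0,0,0.21,0,0,0],[0,0,0,0.24,0,0,0],[0,0,0,0.24,0,0,0]])

```text
clock: 8.7
tcp_pos: [0.4513, 0.1126, 0.1293]
orientation: [2.832, 1.359, -0.0]
contact_force: [0.4, -0.9, 1.3]
grip_width: -0.0002
```

Run:
```python
from h import *
d=shot('wrist','w2');shot('side','s2');shot('top','t2')
o=r.get_obs();print(o['tcp_pos'],o['orientation'],o['contact_force'])
np.save('pics/o2.npy',np.r_[o['tcp_pos'],o['orientation']])
p=[.4512+.0008,.1104+.0014,.0575]
a=cv2.resize(d['pixels'][180:400,110:530,::-1],None,fx=1.9,fy=1.9,interpolation=cv2.INTER_CUBIC)
cv2.imwrite('pics/c4.png',a)
```

```text
[0.45106998 0.1127097  0.12967595] [ 2.83210880e+00  1.35968153e+00 -3.14429925e-04] [ 0.25125778 -0.52831945 -0.69629981]
```

View pics/c4.png

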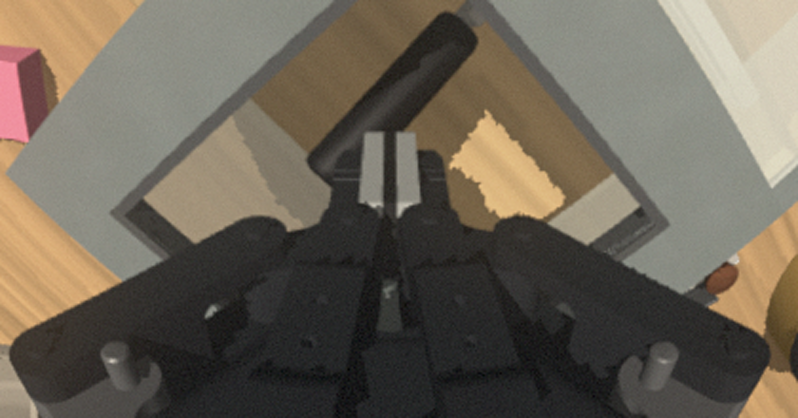

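The tip is inside the cutout next to the lever grip, with the grip's outer end at crop (315,165). Rim corners are at crop (112,212) and (665,222). I'll check clearances and where the lever is relative to the tip.

Run:
```python
from h import *
d=load('w2');o=np.load('pics/o2.npy');T=cv2.Rodrigues(o[3:])[0]
uv=lambda p:(p[0]/1.9+110-.25,p[1]/1.9+180-.25)
Rm=lambda t:np.array([[np.cos(t),-np.sin(t)],[np.sin(t),np.cos(t)]])
g=np.array([.452,.1118]);M=Rm(.0575)
for n,c in[('L',(112,212)),('R',(665,222))]: print(n,((fz(d,uv(c),.15)[:2]-g)@M*1e3).round(1),'expect',(-50.5,48) if n=='L' else (50.5,-48))
print('tcp guard',((o[:2]-g)@M*1e3).round(1))
for z in(.11,.12,.13,.14):print('lever end',z,((fz(d,uv((315,160)),z)[:2]-g)@M*1e3).round(1),'inner',((fz(d,uv((460,28)),z-.03)[:2]-g)@M*1e3).round(1))
def tool(c,X):
  q,w=fray(d,uv(c));q=T.T@(q-o[:3]);w=T.T@w;return ((q+w*(X/1e3-q[0])/w[0])*1e3).round(1).tolist()
for c in[(362,132),(416,132),(330,165),(450,165),(240,220),(280,222),(120,277),(15,345),(525,218),(650,277),(768,350)]: print(c,[tool(c,X) for X in(5,11,15)])
```

```text
L [-49.8  47.8] expect (-50.5, 48)
R [ 49.6 -45.8] expect (50.5, -48)
tcp guard [-0.9  1. ]
lever end 0.11 [-19.2  12.6] inner [34.8  6.1]
lever end 0.12 [-14.3  15.9] inner [35.8  9.2]
lever end 0.13 [-9.4 19.2] inner [36.9 12.3]
lever end 0.14 [-4.5 22.5] inner [38.  15.4]
(362, 132) [[5.0, -7.5, 21.2], [11.0, -6.9, 9.5], [15.0, -6.5, 1.6]]
(416, 132) [[5.0, 8.0, 21.2], [11.0, 7.4, 9.5], [15.0, 7.0, 1.6]]
(330, 165) [[5.0, -15.0, 2.1], [11.0, -13.9, -8.2], [15.0, -13.1, -15.1]]
(450, 165) [[5.0, 16.1, 2.1], [11.0, 14.8, -8.2], [15.0, 14.0, -15.0]]
(240, 220) [[5.0, -33.2, -23.8], [11.0, -30.6, -32.0], [15.0, -28.9, -37.6]]
(280, 222) [[5.0, -24.0, -23.8], [11.0, -22.1, -32.1], [15.0, -20.8, -37.6]]
(120, 277) [[5.0, -53.8, -46.8], [11.0, -49.6, -53.3], [15.0, -46.8, -57.6]]
(15, 345) [[5.0, -67.1, -70.2], [11.0, -61.9, -74.8], [15.0, -58.4, -78.0]]
(525, 218) [[5.0, 30.9, -22.7], [11.0, 28.5, -31.1], [15.0, 26.9, -36.7]]
(650, 277) [[5.0, 52.6, -46.5], [11.0, 48.5, -53.0], [15.0, 45.8, -57.4]]
(768, 350) [[5.0, 68.0, -71.6], [11.0, 62.7, -76.2], [15.0, 59.2, -79.2]]
```

Clearance at full depth comes out at about 3–4 mm all round, and the tip overlaps the grip. I'll press on slowly and watch the force.

Emit:
send_rows(deltas=[[0,0,0,0.015,0,0,0],[0,0,0,0.03,0,0,0],[0,0,0,0.045,0,0,0],[0,0,0,0.06,0,0,0],[0,0,0,0.075,0,0,0],[0,0,0,0.09,0,0,0]])

```text
clock: 9.35
tcp_pos: [0.4509, 0.1128, 0.1164]
orientation: [2.832, 1.36, -0.001]
contact_force: [-3.0, -2.0, 6.1]
grip_width: 0.0
```

Emit:
send_rows(deltas=[[0,0,0,0.015,0,0,0],[0,0,0,0.03,0,0,0],[0,0,0,0.045,0,0,0],[0,0,0,0.06,0,0,0]])

```text
clock: 9.68
tcp_pos: [0.4505, 0.1128, 0.1073]
orientation: [-2.832, -1.36, 0.001]
contact_force: [-2.4, -1.6, 6.7]
grip_width: -0.0002
```

Emit:
send_rows(deltas=[[0,0,0,0.01,0,0,0],[0,0,0,0.02,0,0,0],[0,0,0,0.03,0,0,0],[0,0,0,0.04,0,0,0]])

```text
clock: 10.02
tcp_pos: [0.4496, 0.1127, 0.1011]
orientation: [-2.832, -1.36, 0.004]
contact_force: [-5.5, -0.2, 7.6]
grip_width: 0.0002
```

Emit:
send_rows(deltas=[[0,0,0,0.01,0,0,0],[0,0,0,0.02,0,0,0]])

```text
clock: 10.18
tcp_pos: [0.4491, 0.1127, 0.0981]
orientation: [-2.831, -1.36, 0.006]
contact_force: [-7.3, -0.7, 8.8]
grip_width: -0.0
```

Contact friction has dragged the tool about 2 mm towards -x. I'll correct that while finishing the press.

Emit:
send_rows(deltas=[[0,0.01,0.01,-0.005,0,0,0],[0,0.015,0.015,0,0,0,0],[0,0.015,0.015,0.007,0,0,0]])

```text
clock: 10.43
tcp_pos: [0.4546, 0.1134, 0.0974]
orientation: [-2.832, -1.36, -0.001]
contact_force: [-2.8, 0.2, 9.5]
grip_width: -0.0
```

Emit:
send_rows(deltas=[[0,0,0,0.007,0,0,0],[0,0,0,0.014,0,0,0]])

```text
clock: 10.6
tcp_pos: [0.4546, 0.1134, 0.0962]
orientation: [2.832, 1.359, 0.001]
contact_force: [-7.6, -2.1, 27.5]
grip_width: 0.0003
```

The force rose sharply to 27 N at the expected depth, so the lever is on its stop. I'll hold, then withdraw straight up.

Emit:
send_rows(deltas=[[0,0,0,0,0,0,0],[0,0,0,0,0,0,0],[0,0,0,0,0,0,0],[0,0,0,-0.03,0,0,0],[0,-0.005,-0.005,-0.07,0,0,0],[0,-0.01,-0.01,-0.12,0,0,0],[0,-0.01,-0.01,-0.2,0,0,0],[0,-0.01,-0.01,-0.3,0,0,0],[0,-0.01,-0.01,-0.45,0,0,0],[0,-0.01,-0.01,-0.65,0,0,0],[0,-0.01,-0.01,-0.85,0,0,0],[0,-0.01,-0.01,-1,0,0,0],[0,-0.01,-0.01,-1,0,0,0],[0,-0.01,-0.01,-1,0,0,0]])

```text
clock: 11.77
tcp_pos: [0.4528, 0.1131, 0.2466]
orientation: [2.831, 1.359, 0.005]
contact_force: [-0.3, 0.3, -0.4]
grip_width: 0.0001
```

Run:
```python
from h import *
d=shot('wrist','w3');o=r.get_obs();print(o['tcp_pos'],o['contact_force'],o['clock'])
t=shot('top','t3')
cv2.imwrite('pics/w3b.png',d['pixels'][:,:,::-1])
p=[.452,.1118,.0575]
for n in('w1','w3'):pass
for n in ('w3',):
  xs=np.arange(.21,-.07,-.0005);ys=np.arange(.16,-.22,-.0005)
  cv2.imwrite('pics/r3.png',rect(d,p,.058,xs,ys)[:,:,::-1])
```

```text
[0.45198403 0.11270485 0.24528696] [ 0.1888014  -0.08701637 -0.44392475] 11.8167
```

View pics/r3.png

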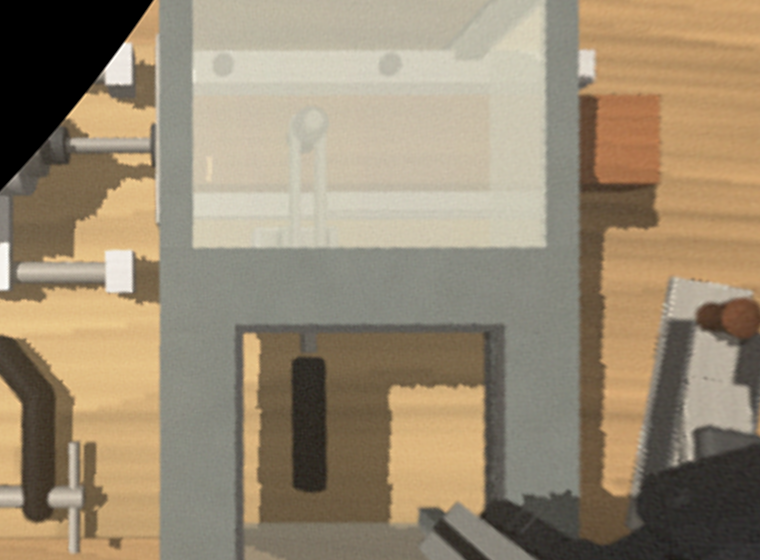

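The grip now lies level and parallel to x. The blank's tail is at guard y −170, so its nose is at +70. The bushing plate's outer face is at about +82, which with 12 mm thickness puts its inner face at +70. The blank is home, so I'm handing in.

```bash
python3 -c "
from bench import r
print(r.hand_in()); o=r.get_obs(); print(o['clock'],o['tcp_pos'],o['contact_force'])"
```

```text
the job is handed in; nothing more can be done
None
the job is handed in; nothing more can be done
```

The neck blank is pushed home and the clamp lever is pressed down. The gripper is withdrawn above the guard, and I handed the job in at about 11.8 s; no verdict was reported.

- **Blank:** I pushed its outer end with the shut fingertips until it stopped. It held still under 17–18 N, far above the 1–3 N sliding force. The last picture puts its inner end and the bushing plate's face both at about y +70 mm in the guard frame, good to roughly 2 mm.
- **Lever:** I entered the cutout diagonally with the fingers shut and pressed until the force jumped from 9 to 27 N. The fingertip height there, about 85 mm, fits the lever resting on its stop (86 mm expected). The last picture shows the grip level, but a picture alone can't resolve 0.04 rad.
- **Clearance:** I estimated 3–4 mm to the guard at full depth. Friction pulled the tool about 2 mm sideways during the press, and my correction slid it about 5 mm back. The estimated gap was smallest just before that correction, at just under 2 mm. I saw no force suggesting guard contact, but I can't measure that separately.
- **After withdrawal:** the contact force was about zero, with the tool point about 95 mm above the guard top.

Two measurements disagreed slightly: the top and wrist cameras differed by about 5 mm on the blank's tail and 2 mm on the guard centre. I never re-measured the plane, tin and G-clamp, but no move came near them.

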